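# Load the inspected specimen carrier through the flap gate

## Robot

A 7-joint arm with a two-finger parallel gripper is mounted at the origin on the work surface. World frame = base frame: x ahead of the robot, y to its left, z up, the work surface at z = 0. Lengths are in m, angles in rad, forces in N, time in s.
With the tool pointing down it reaches from about 0.4 to 0.875 m from the base axis. Payload 6.5 kg.
Tool frame: the origin (TCP) lies between the finger pads, 19 mm behind the fingertips; this is the grasp point; z points along the fingers, y is the line along which they close (so a half turn about z gives the same grasp; the last joint's range is limited). The gripper opens to 88 mm and grips with 3 to 60 N. Pads are 18 mm wide; open, the fingers measure 123 mm over their backs; the gripper's body (75 mm by 187 mm) begins 45 mm behind the grasp point.
Start: joints at [-1.179, 0.536, -0.004, 1.538, 0.003, 1.067, -0.071], TCP at [0.287, 0.583, 0.257] pointing down, gripper open.
Joint ranges: [-2.7, 2.7], [-0.37, 2.16], [-1.27, 1.26], [0.24, 2.4], [-1.31, 4.45], [0.19, 1.91], [-2.76, 2.76]. Speed limits (rad/s): [2.39, 2.39, 3.14, 3.14, 3.14, 3.14, 3.14].

## Interface

Orientations are given as a 3x3 rotation matrix whose columns are the frame's x, y, z axes.
In Python, from workcell import bot gives the robot as it stands.
- The arm moves only by the shell command python3 -m handwheel 'ROWS' [OPENING] [FORCE]. ROWS is JSON, a list that holds one entry, the list of rows, each a list of 4 numbers: the shift along the tool's x, y, z in units of 25 mm (1.0 is 25 mm), then the turn about the tool's z in units of 10 degrees (1.0 is 10 degrees). In form: [[[x, y, z, turn], ...]]. A call has 1 to 20 rows; each row shifts and turns the commanded pose from where the row before left it, along the tool's axes as they then stand; what a row does not reach is not made up. A row lasts 1/8 s, in which the tool goes at most 62.5 mm and 10.7 degrees, less where a joint would pass 70% of its speed; a pose out of reach is approached as far as the arm can. A call is refused whole if a number of a shift passes 1 or a number of a turn 1, either way. A call with a gripper value outside its range is refused whole. OPENING is the closure, from -1 (fully open) to 1 (shut), set as the call begins (- or left out, the last holds). The fingers move at their own pace and stop on an object; FORCE is the grip in N (left out, the last holds). Time passes only in rows, so rows that do not move let the fingers close. It gives the time, the measured TCP pose, the force, the opening and the grip force at its end, in the units of the state.
- bot.get_state(): the state, without advancing time (a new reading comes with each control period).
- bot.capture(name): name is "scene" or "top" or "wrist"; returns (picture, depth): 480x640x3 uint8, blue, green, red; 480x640 float32, m along the optical axis (not along the pixel's ray), 0 where there is no reading.
- bot.camera_model(name): a dict with "fx", "fy", "cx", "cy" (pixels), "rvec" (rotation vector, rad) and "tvec" (3), from world to camera coordinates, as OpenCV has them. Camera axes: x right, y down, z forward; pixel columns grow to the right and rows downward; lengths in m; the calibration is good to about 2 mm. A picture is of the moment at which its call begins: read the wrist's pose just before it. camera_model takes no time and is no camera call; for the wrist camera it gives the pose at the moment of the call.
- bot.close_job(): hands the job in; it is judged then, once.
The state is a dict: "time_s": time; "qpos": joint angles; "dq": joint speeds; "joint_efforts": joint torques, N m; "position": TCP position; "tcp_rot": TCP orientation; "contact_force": force on the tool from outside, world axes, zero at the start; "torque": the same for the moment, N m; "gripper_width": finger opening in m; "grasp_force": force on a finger pad.
Only numpy, scipy, OpenCV 4.12 (cv2) and the standard library are available. Lean on these libraries where they do the work, as an engineer would, in place of code of your own. Each camera call takes 0.05 s, during which the arm holds its last target. There are 200 camera calls.

## Task

Take the specimen carrier with the red post, set it on the loading bed in front of the yellow flaps, and slide it in through the sprung flaps until it is pressed fully home against the orange backstop (plunger pushed in), then let go so that the flaps are shut behind it. The backstop is set to a different depth each time, so feel for it and press gently: the carrier must never be forced against the gate with more than about 20 N. Leave the other things on the bench where they are.

Things in the scene. Friction and masses are not known exactly. Their poses are not given: they have to be found in the camera images.
- red_carrier: The carrier to load: steel block 60 mm long (x), 50 wide (y), 30 high, upright corners cut off, about 0.6 kg (varies by a fifth). In its middle stands a red post, 18 mm (x) by 16 mm (y), its top 82 mm above the underside. Origin: centre of the underside; z up; both ends alike. Pinch the post fore and aft (along x), TCP about 61 mm above the origin: clear of the gate's roof.
- blue_carrier: The same carrier but with a blue post: not to be moved. The two swap places between starts.
- gate: Loading gate, fixed: grey bed 5 mm thick, 110 mm wide, gate x = -120 to +170 mm. Origin: on the bench under the middle of the flap line; x = loading direction (inward), y left, z up. Two yellow flaps stand across the lane at x = 0. Inside, the walls are 76 mm apart, their tops 39 mm above the bench. Seated carrier: origin at gate x = 66 to 106 mm, y about 0, z = 5 mm.
- loading_spot (a point): On the bed's surface (5 mm above the bench) at gate x = -78 mm, y = 0: where the carrier's origin goes before pushing, its x along the gate's x (either way). Open from above. Two low aluminium guides (tops 25 mm above the bench) funnel from 79 mm apart at x = -85 mm to 58 mm apart at x = -30 to 0 mm.
- slot_mouth (a point): Mouth of the roof slot, gate x = 28 mm, 43 mm above the bench. A clear roof (underside 39 mm, top 43 mm above the bench) covers gate x = 28 to 150 mm, so the carrier cannot be put in from above; its post travels along the open slot, 21 mm wide (mouth flared), in the roof's middle. The orange backstop closes the lane's inner end: its face is anywhere at gate x = 96 to 136 mm, rigid, not measured.
- flap_left (a joint): Left yellow flap (gate's +y side): 32 mm wide, 18 mm high, top 35 mm above the bench, on a vertical hinge at gate x = 0, y = +33 mm. 0 = shut, grows to 1.52 rad as it swings inward. A spring shuts it (0.02 N m shut, 0.07 wide open). Pushing the carrier through takes up to about 12 N, friction included. It shuts freely once the carrier's origin is beyond gate x = about 62 mm.
- flap_right (a joint): Right yellow flap, the mirror image at gate y = -33 mm; 0 = shut, grows to 1.52 rad as it swings inward.
- plunger (a joint): Steel sensing plunger, 10 mm across, in the middle of the backstop's face, 29 mm above the bench: 0 = standing 6 mm out, 0.006 m = pressed flush, which is when the carrier is home against the backstop. Its spring is weak (0.1 to 0.3 N); friction on the slippery bed keeps it pressed after letting go.
- loupe: Bystander: black loupe, 38 mm across, 34 mm high; origin at the underside.
- wash_bottle: Bystander: white bottle, 56 mm across, 140 mm high; origin at the underside.
- pin_tray: Bystander: blue tray 120 x 90 x 25 mm holding three gauge pins; origin at the underside.
- dish: Bystander: glass dish, 90 mm across, 16 mm high; origin at the underside.
- driver: Bystander: screwdriver lying on the bench.

How it is judged:
By the outcome, as a careful person would: the job done as asked, in the order asked, and still so for the second after the job is handed in, with the robot touching nothing.
It also fails if it takes over 48 s, if anything falls off the work surface, if the arm or the gripper's body presses on something with over 40 N, if the wrist force passes 120 N, or if a joint passes its speed limit or range.

## Working session

There is one attempt and no reset: what is moved stays moved. The work goes in short steps, Python scripts to look and compute and a shell command to move; the robot and the scene stay as the last step left them, time stands still between calls to the robot, and variables do not carry over. Pictures are saved under pics/ and viewed, at most 10 in all, crops included, and the job is handed in when it is done.

```bash
mkdir -p pics; ls
cat > h.py <<'E'
import numpy as np,cv2
from workcell import bot
def ray(cm,u,v):
    R=cv2.Rodrigues(np.array(cm["rvec"],float))[0];t=np.array(cm["tvec"],float).ravel()
    d=R.T@np.array([(u-cm["cx"])/cm["fx"],(v-cm["cy"])/cm["fy"],1.]);return -R.T@t,d
def onz(cm,u,v,z):
    o,d=ray(cm,u,v);return o+d*(z-o[2])/d[2]
def dep(cm,u,v,D):
    o,d=ray(cm,u,v);return o+d*D
def tri(a,b):
    (o1,d1),(o2,d2)=a,b
    s=np.linalg.lstsq(np.c_[d1,-d2],o2-o1,rcond=None)[0]
    p,q=o1+s[0]*d1,o2+s[1]*d2;return (p+q)/2,np.linalg.norm(p-q)
def save(n,cm=None):
    im,D=bot.capture(n);np.savez(f"{n}.npz",im=im,D=D);return im,D
E
python3 - <<'E'
from h import *
for n in("top","scene"):
    im,D=save(n);cv2.imwrite(f"pics/{n}1.png",im)
    print(n,bot.camera_model(n))
s=bot.get_state();print(s)
E
```

```text
pics
top {'fx': 469.15896932632165, 'fy': 469.15896932632165, 'cx': 322.7922077749755, 'cy': 237.76010916580705, 'rvec': array([ 2.2042884 , -2.20033193,  0.03751855]), 'tvec': array([-0.01446242,  0.5864108 ,  1.27055   ])}
scene {'fx': 468.9291309137999, 'fy': 468.9291309137999, 'cx': 315.17372936372215, 'cy': 249.02622656690403, 'rvec': array([ 2.10959808,  1.33753649, -0.47160526]), 'tvec': array([-0.24922904, -0.35536819,  1.44437074])}
{'time_s': 0.1, 'qpos': array([-1.17921742,  0.53710027, -0.0044442 ,  1.53872003,  0.00261142,
        1.06728549, -0.07119199]), 'dq': array([ 0.00102515, -0.00041042, -0.00056552, -0.00245016,  0.00075356,
        0.0003872 , -0.00033756]), 'joint_efforts': array([ 2.58785061e-03, -5.72072875e+01,  9.93888527e-01, -2.52229285e+01,
       -5.61818434e-02,  1.34233185e-02,  3.17611273e-05]), 'position': array([0.28705997, 0.58262368, 0.25664139]), 'tcp_rot': array([[-8.97076102e-01,  4.41875725e-01, -5.57475162e-04],
       [ 4.41876061e-01,  8.97075017e-01, -1.40054061e-03],
       [-1.18767856e-04, -1.50272644e-03, -9.99998864e-01]]), 'contact_force': array([-0.19662244,  0.63790515,  0.02569615]), 'torque': array([-0.00841886,  0.05266381, -0.04034858]), 'grasp_force': 0.0, 'gripper_width': 0.08804820324080286}
```

View pics/top1.png

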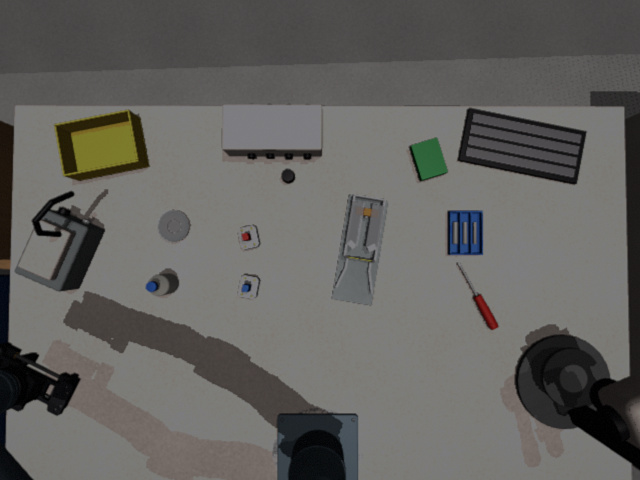

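View pics/scene1.png

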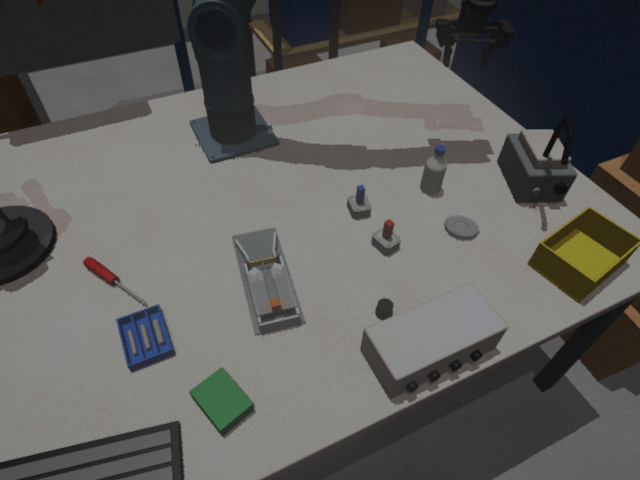

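Top view: red carrier at about (249,237), blue at (248,287), gate from bed front (352,300) to inner end (367,197), flaps at (358,258), orange stop at (367,212). In the scene view the red post is at (388,228) and the gate is near (268,280).

Run:
```python
from h import *
T=np.load("top.npz");S=np.load("scene.npz");ct,cs=bot.camera_model("top"),bot.camera_model("scene")
def blob(im,roi,h0,h1,smin=110,vmin=50):
    h=cv2.cvtColor(im,cv2.COLOR_BGR2HSV).astype(int)
    m=((h[...,0]-h0)%180<=(h1-h0)%180)&(h[...,1]>smin)&(h[...,2]>vmin)
    k=np.zeros(m.shape,bool);x0,y0,x1,y1=roi;k[y0:y1,x0:x1]=1
    v,u=np.nonzero(m&k);return u,v
for name,h in (("red",(172,8)),("blue",(105,125)),("yellow",(22,35)),("orange",(8,20))):
    rt=(225,215,275,305) if name in("red","blue") else (325,190,395,310)
    rs=(340,175,410,255) if name in("red","blue") else (225,225,305,330)
    a=blob(T['im'],rt,*h);b=blob(S['im'],rs,*h)
    for (u,v),c,d,n in((a,ct,T['D'],"top"),(b,cs,S['D'],"scene")):
        if len(u)==0: print(name,n,'none');continue
        D=d[v,u];P=np.array([dep(c,x,y,z) for x,y,z in zip(u,v,D)])
        z=np.percentile(P[:,2],90);q=P[:,2]>z-.006
        print(name,n,len(u),"px",u.mean().round(1),v.mean().round(1),"ztop",z.round(4),"med",np.median(P[q],0).round(4),"ext",P.min(0).round(3),P.max(0).round(3))
    if len(a[0]) and len(b[0]):
        print("  tri",tri(ray(ct,a[0].mean(),a[1].mean()),ray(cs,b[0].mean(),b[1].mean())))
# gate: points raised >2mm, and bed
v,u=np.mgrid[185:315,320:400];P=np.array([dep(ct,x,y,T['D'][y,x]) for x,y in zip(u.ravel(),v.ravel())])
b=P[(P[:,2]>.0025)&(P[:,2]<.06)];r=cv2.minAreaRect(b[:,:2].astype(np.float32)*1000)
print("gate rect",r,cv2.boxPoints(r).round(1).tolist(),len(b))
v,u=np.mgrid[218:256,230:268];P=np.array([dep(ct,x,y,T['D'][y,x]) for x,y in zip(u.ravel(),v.ravel())])
b=P[(P[:,2]>.02)&(P[:,2]<.04)];r=cv2.minAreaRect(b[:,:2].astype(np.float32)*1000);print("red block",r,len(b),np.median(b[:,2]))
im=T['im'];a=cv2.resize(im[190:310,320:400],None,fx=5,fy=5,interpolation=2);c=cv2.resize(im[215:305,225:275],None,fx=5,fy=5,interpolation=2)
o=np.zeros((600,660,3),np.uint8);o[:,:400]=a;o[:450,405:655]=c;cv2.imwrite("pics/crop1.png",np.clip(o*1.6,0,255).astype(np.uint8))
```

```text
red top 46 px 245.1 236.4 ztop 0.0843 med [0.5881 0.1872 0.0817] ext [0.578 0.18  0.049] [0.596 0.195 0.086]
red scene 36 px 389.0 222.5 ztop 0.0838 med [0.5864 0.1855 0.0823] ext [0.516 0.178 0.002] [0.595 0.235 0.085]
  tri (array([0.58669599, 0.18615529, 0.08253003]), np.float64(0.0013153855098683106))
blue top 43 px 245.1 288.0 ztop 0.0836 med [0.4543 0.1863 0.0815] ext [0.446 0.179 0.072] [0.462 0.194 0.087]
blue scene 24 px 360.5 187.7 ztop 0.0829 med [0.4526 0.1846 0.0818] ext [0.443 0.178 0.08 ] [0.46  0.192 0.083]
  tri (array([0.45396379, 0.18458006, 0.0824279 ]), np.float64(0.0023679033070028986))
yellow top 23 px 360.2 258.7 ztop 0.038 med [ 0.5289 -0.1159  0.0347] ext [ 0.523 -0.142  0.008] [ 0.54  -0.016  1.291]
yellow scene 10 px 262.2 259.9 ztop 0.0354 med [ 0.5282 -0.113   0.0342] ext [ 0.525 -0.136  0.032] [ 0.533 -0.09   0.036]
  tri (array([ 0.52994166, -0.11333393,  0.03540136]), np.float64(0.0005589730816577286))
orange top 55 px 366.9 211.9 ztop 0.0452 med [ 0.6544 -0.1309  0.0427] ext [ 0.54  -0.143  0.027] [ 0.665 -0.016  1.291]
orange scene 71 px 274.6 302.1 ztop 0.0449 med [ 0.6545 -0.1329  0.0427] ext [ 0.617 -0.142  0.002] [ 0.666 -0.12   0.047]
  tri (array([ 0.65416663, -0.13195063,  0.0420636 ]), np.float64(0.001924203123436346))
gate rect ((555.6510009765625, -114.1579818725586), (217.68087768554688, 353.8883972167969), 89.92877960205078) [[378.6000061035156, -222.8000030517578], [732.5, -223.1999969482422], [732.7000122070312, -5.5], [378.79998779296875, -5.099999904632568]] 4656
red block ((588.1800537109375, 188.79464721679688), (60.02113342285156, 50.790279388427734), 13.524186134338379) 342 0.029498090645093455
```

View pics/crop1.png

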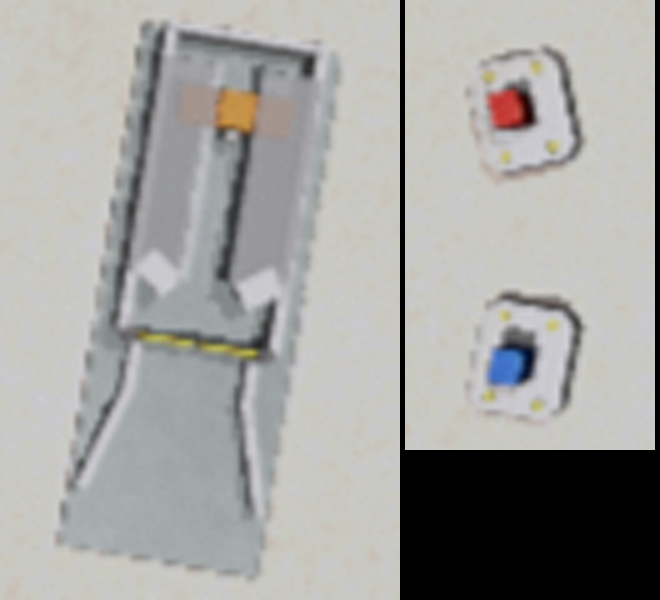

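```bash
python3 -m handwheel '[[[-0.99,-0.5,0,0],[-0.99,-0.5,0,0],[-0.99,-0.5,0,0],[-0.99,-0.5,0,0],[-0.99,-0.5,0,0],[-0.99,-0.5,0,0],[-0.99,-0.5,0,0],[-0.99,-0.5,0,0],[-0.99,-0.5,0,0],[-0.99,-0.5,0,0],[-0.99,-0.5,0,0],[-0.99,-0.5,0,0],[-0.99,-0.5,0,0],[-0.99,-0.5,0,0],[-0.99,-0.5,0,0],[-0.99,-0.5,0,0],[-0.99,-0.5,0,0],[-0.99,-0.5,0,0]]]' -1
python3 -m handwheel '[[[0,0,0,1],[0,0,0,1],[0,0,0,1],[0,0,0,1],[0,0,0,1],[0,0,0,0],[0,0,0,0]]]'
python3 - <<'E'
from h import *
s=bot.get_state();c=bot.camera_model("wrist");im,D=save("wrist");cv2.imwrite("pics/w1.png",im)
print(s['time_s'],s['position'],s['tcp_rot'].round(4));print(c, ray(c,320,240))
E
```

```text
time_s: 2.35
position: [0.5877, 0.1835, 0.257]
tcp_rot: [[-0.897, 0.442, -0.001], [0.442, 0.897, -0.0], [0.001, -0.001, -1.0]]
contact_force: [0.1, 0.2, 0.4]
gripper_width: 0.0882
grasp_force: 0.0
time_s: 3.22
position: [0.5873, 0.1844, 0.2572]
tcp_rot: [[-0.241, 0.97, -0.0], [0.97, 0.241, -0.0], [-0.0, -0.0, -1.0]]
contact_force: [0.5, 0.5, 0.1]
gripper_width: 0.088
grasp_force: 0.0
3.225 [0.58730051 0.18435692 0.25721216] [[-2.414e-01  9.704e-01 -4.000e-04]
 [ 9.704e-01  2.414e-01 -2.000e-04]
 [-1.000e-04 -4.000e-04 -1.000e+00]]
{'fx': 376.620615877249, 'fy': 376.620615877249, 'cx': 319.38209327853855, 'cy': 241.4885633023778, 'rvec': array([-2.81282633, -0.34537367, -0.05418049]), 'tvec': array([-0.61411261, -0.00668811,  0.40067938])} (array([0.56780156, 0.26079201, 0.38381234]), array([ 0.07456839, -0.29141148, -0.95369661]))
```

View pics/w1.png

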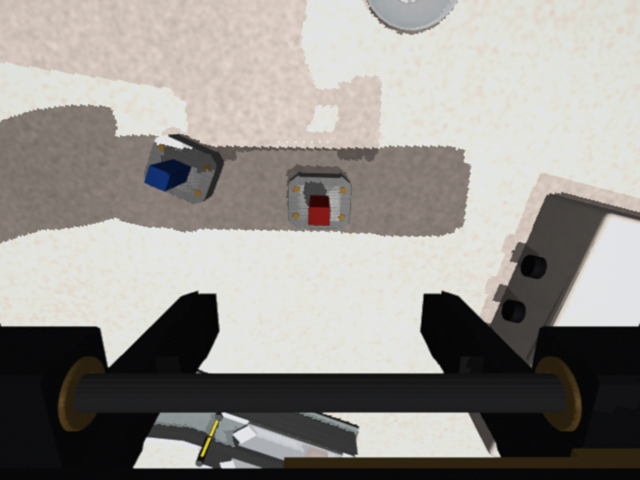

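The wrist view shows the red carrier at (319,200), square with the fingers, its post top at about (319,215). Next I refine its centre and yaw.

Run:
```python
from h import *
W=np.load("wrist.npz");c=bot.camera_model("wrist");s=bot.get_state();p=np.array(s['position']);R=np.array(s['tcp_rot'])
v,u=np.mgrid[160:240,275:365];P=np.array([dep(c,x,y,W['D'][y,x]) for x,y in zip(u.ravel(),v.ravel())])
px=W['im'][160:240,275:365].reshape(-1,3).astype(int)
b=P[(P[:,2]>.024)&(P[:,2]<.036)];r=cv2.minAreaRect(b[:,:2].astype(np.float32)*1000);print("block",r,np.median(b[:,2]))
m=(px[:,2]>2.5*px[:,1])&(px[:,2]>60)
t=P[m];zt=np.percentile(t[:,2],90);t=t[t[:,2]>zt-.005];r2=cv2.minAreaRect(t[:,:2].astype(np.float32)*1000);print("post",zt,r2,t[:,:2].mean(0))
# two-view height check: red-top centroid in wrist with top-view ray
uv=np.c_[u.ravel(),v.ravel()][m];uv=uv[P[m][:,2]>zt-.005].mean(0)
print("tri",tri(ray(c,*uv),ray(bot.camera_model("top"),245.1,236.4)))
for q in (np.array(r[0])/1000,np.array(r2[0])/1000):print("tool delta units",(R.T@(np.r_[q,.061]-p))/.025)
```

```text
block ((585.7434692382812, 188.57284545898438), (59.78377151489258, 51.494293212890625), 12.580140113830566) 0.029480251706537175
post 0.08242397759180047 ((585.4609375, 188.8951873779297), (16.473709106445312, 15.364315032958984), 12.863134384155273) [0.58516599 0.18883145]
tri (array([0.58633622, 0.18771046, 0.07657739]), np.float64(0.0017857936219340296))
tool delta units [ 0.18070955 -0.02061921  7.85193796]
tool delta units [ 0.1959446  -0.02848424  7.85193985]
```

```bash
python3 -m handwheel '[[[0.19,-0.02,0,0.12],[0,0,1,0],[0,0,1,0],[0,0,1,0],[0,0,1,0],[0,0,1,0],[0,0,1,0],[0,0,1,0],[0,0,0.85,0],[0,0,0,0],[0,0,0,0]]]'
python3 -m handwheel '[[[0,0,0,0],[0,0,0,0],[0,0,0,0],[0,0,0,0],[0,0,0,0],[0,0,0,0],[0,0,0,0],[0,0,0,0]]]' 1 30
```

```text
time_s: 4.65
position: [0.5864, 0.189, 0.0619]
tcp_rot: [[-0.218, 0.976, 0.001], [0.976, 0.218, 0.0], [0.0, 0.001, -1.0]]
contact_force: [0.3, 0.3, 0.5]
gripper_width: 0.0883
grasp_force: 0.0
time_s: 5.65
position: [0.5857, 0.1888, 0.0611]
tcp_rot: [[-0.218, 0.976, -0.0], [0.976, 0.218, -0.0], [-0.0, -0.0, -1.0]]
contact_force: [-0.5, 0.3, 0.8]
gripper_width: 0.018
grasp_force: 30.0
```

```bash
python3 -m handwheel '[[[0,0,-0.5,0],[0,0,-1,0],[0,0,-1,0],[0,0,-1,0],[0,0,-1,0],[0,0,-1,0],[0,0,-1,0],[0,0,-1,0]]]'
python3 -m handwheel '[[[-0.92,-0.35,0,0],[-0.92,-0.35,0,0],[-0.92,-0.35,0,0],[-0.92,-0.35,0,0],[-0.92,-0.35,0,0],[-0.92,-0.35,0,0],[-0.92,-0.35,0,0],[-0.92,-0.35,0,0],[-0.92,-0.35,0,0],[-0.92,-0.35,0,0],[-0.92,-0.35,0,0],[-0.92,-0.35,0,0],[-0.92,-0.35,0,0],[-0.92,-0.35,0,0],[-0.92,-0.35,0,0],[-0.92,-0.35,0,0],[0,0,0,1],[0,0,0,1],[0,0,0,0.2],[0,0,0,0]]]'
python3 -m handwheel '[[[0,0,0,0],[0,0,0,0]]]'
python3 - <<'E'
from h import *
s=bot.get_state();im,D=save("wrist");cv2.imwrite("pics/w2.png",im)
E
```

```text
time_s: 6.65
position: [0.5849, 0.1885, 0.2493]
tcp_rot: [[-0.218, 0.976, -0.002], [0.976, 0.218, -0.001], [-0.0, -0.002, -1.0]]
contact_force: [-0.3, -0.5, -6.8]
gripper_width: 0.0178
grasp_force: 30.0
time_s: 9.15
position: [0.5284, -0.2012, 0.2482]
tcp_rot: [[0.162, 0.987, -0.001], [0.987, -0.162, 0.0], [-0.0, -0.001, -1.0]]
contact_force: [-0.1, -0.1, -6.6]
gripper_width: 0.0174
grasp_force: 30.0
time_s: 9.4
position: [0.5292, -0.2009, 0.2486]
tcp_rot: [[0.163, 0.987, -0.0], [0.987, -0.163, 0.0], [0.0, -0.0, -1.0]]
contact_force: [0.1, -0.7, -5.9]
gripper_width: 0.0181
grasp_force: 30.0
```

View pics/w2.png

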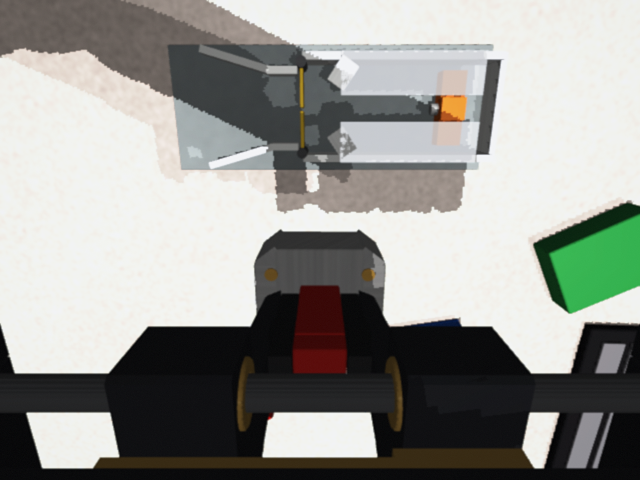

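The wrist view shows the gate square with the tool: flap line at x≈302 (rows 66–150), bed's front corners about (168,44) and (182,169), orange stop at (453,107).

Run:
```python
from h import *
W=np.load("wrist.npz");im=W['im'];c=bot.camera_model("wrist");s=bot.get_state();p=np.array(s['position']);R=np.array(s['tcp_rot'])
h=cv2.cvtColor(im,cv2.COLOR_BGR2HSV).astype(int)
v,u=np.nonzero((h[...,0]>17)&(h[...,0]<35)&(h[...,1]>120)&(h[...,2]>60));k=(abs(u-302)<12)&(v>55)&(v<160);u,v=u[k],v[k]
P=np.array([dep(c,x,y,W['D'][y,x]) for x,y in zip(u,v)]);zt=np.percentile(P[:,2],85);print("flap ztop",zt,len(u))
Q=np.array([onz(c,x,y,.034) for x,y in zip(u,v)])[:,:2]
f=cv2.fitLine((Q*1000).astype(np.float32),cv2.DIST_HUBER,0,.01,.01).ravel();e=f[:2];t=(Q*1000-f[2:])@e
print("flap mid",f[2:]+e*(t.min()+t.max())/2,"len",np.ptp(t),"normal yaw",np.degrees(np.arctan2(-e[0],e[1]))%180)
# bed: points at 2.5..8mm height
v,u=np.mgrid[30:190,150:520];D=W['D'][30:190,150:520].ravel()
P=np.array([dep(c,x,y,z) for x,y,z in zip(u.ravel(),v.ravel(),D)])
b=P[(P[:,2]>.003)&(P[:,2]<.06)&(D>0)];r=cv2.minAreaRect((b[:,:2]*1000).astype(np.float32));print("bed rect",r)
m=(P[:,2]>.003)&(P[:,2]<.007);print("bed z",np.median(P[m,2]))
for n,(x,y) in dict(bl=(168,44),br=(182,169),fl=(492,45),fr=(475,168)).items():print(n,onz(c,x,y,.005 if n in('bl','br') else .005).round(4))
ho=(h[...,0]>8)&(h[...,0]<17)&(h[...,1]>150);ho[:, :420]=0;ho[:80]=0;ho[130:]=0;v,u=np.nonzero(ho[:, :480]);
P=np.array([dep(c,x,y,W['D'][y,x]) for x,y in zip(u,v)]);P=P[P[:,2]>.035];print("orange",np.median(P,0),P.min(0),P.max(0))
```

```text
flap ztop 0.03492357519131044 316
flap mid [ 528.46326034 -110.62631438] len 63.67674169423803 normal yaw 170.76797
bed rect ((553.5355224609375, -114.92784118652344), (109.10120391845703, 290.9153747558594), 80.65369415283203)
bed z 0.004379974948297671
bl [ 0.4205 -0.0373  0.005 ]
br [ 0.403  -0.1451  0.005 ]
fl [ 0.7031 -0.0846  0.005 ]
fr [ 0.6842 -0.1905  0.005 ]
orange [ 0.64837369 -0.13478401  0.04187751] [ 0.54156147 -0.1418684   0.03502309] [ 0.66409396 -0.11987225  0.37530339]
```

```bash
python3 -m handwheel '[[[0.89,-0.93,0,0],[0.89,-0.93,0,0],[0.89,-0.93,0,0],[0.89,-0.94,0,0],[0,0,1,0],[0,0,1,0],[0,0,1,0],[0,0,1,0],[0,0,1,0],[0,0,1,0],[0,0,0.8,0],[0,0,0,0],[0,0,0,0],[0,0,0,0]]]'
```

```text
time_s: 11.2
position: [0.4528, -0.0978, 0.0796]
tcp_rot: [[0.164, 0.987, 0.002], [0.987, -0.164, -0.0], [0.0, 0.002, -1.0]]
contact_force: [-0.1, 0.6, -6.6]
gripper_width: 0.0181
grasp_force: 30.0
```

```bash
python3 -m handwheel '[[[0,0,0.25,0],[0,0,0.15,0],[0,0,0.08,0],[0,0,0.05,0],[0,0,0,0],[0,0,0,0]]]'
python3 - <<'E'
from h import *
s=bot.get_state();print(s['position'],s['contact_force'],s['torque'])
p=np.array(s['position'])[:2]*1000;a=np.radians(-9.3);d=p-[528.7,-110.7];print("gate xy",d@[np.cos(a),np.sin(a)],d@[-np.sin(a),np.cos(a)])
E
```

```text
time_s: 11.95
position: [0.4517, -0.0977, 0.0661]
tcp_rot: [[0.164, 0.986, -0.0], [0.986, -0.164, 0.001], [0.001, -0.0, -1.0]]
contact_force: [-3.5, 0.6, 9.2]
gripper_width: 0.0176
grasp_force: 30.0
[ 0.45168831 -0.0976548   0.06612461] [-3.4603651   0.62849062  9.17485192] [0.16242993 0.90177624 0.01811706]
gate xy -78.10757778591682 0.42835128459975214
```

```bash
python3 -m handwheel '[[[0,0,0,0],[0,0,0,0],[0,0,-0.04,0],[0,0,0,0]]]' 0.3
python3 -m handwheel '[[[0,0,0,0],[0,0,0,0],[0,0,0,0],[0,0,0,0],[0,0,0,0]]]' 1 30
python3 -m handwheel '[[[0,0.3,0,0],[0,0.4,0,0],[0,0.4,0,0],[0,0.3,0,0],[0,0,0,0]]]'
```

```text
time_s: 12.45
position: [0.4521, -0.0978, 0.0665]
tcp_rot: [[0.164, 0.986, 0.0], [0.986, -0.164, -0.0], [-0.0, 0.0, -1.0]]
contact_force: [0.5, 0.5, -1.1]
gripper_width: 0.0307
grasp_force: 0.0
time_s: 13.08
position: [0.4518, -0.0977, 0.0664]
tcp_rot: [[0.164, 0.986, -0.0], [0.986, -0.164, 0.0], [0.0, -0.0, -1.0]]
contact_force: [-0.6, -0.2, 0.4]
gripper_width: 0.0174
grasp_force: 30.0
time_s: 13.7
position: [0.4867, -0.1035, 0.0664]
tcp_rot: [[0.164, 0.987, 0.0], [0.987, -0.164, -0.0], [-0.0, 0.0, -1.0]]
contact_force: [0.1, -0.1, 0.3]
gripper_width: 0.0176
grasp_force: 30.0
```

```bash
python3 -m handwheel '[[[0,0.2,0,0],[0,0.2,0,0],[0,0.2,0,0],[0,0.2,0,0],[0,0.2,0,0],[0,0.2,0,0]]]'
python3 -m handwheel '[[[0,0.15,0,0],[0,0.15,0,0],[0,0.15,0,0],[0,0.15,0,0],[0,0.15,0,0]]]'
python3 -m handwheel '[[[0,0.15,0,0],[0,0.15,0,0],[0,0.15,0,0],[0,0.15,0,0],[0,0.15,0,0]]]'
```

```text
time_s: 14.45
position: [0.5098, -0.1076, 0.0666]
tcp_rot: [[0.165, 0.986, -0.012], [0.986, -0.165, 0.004], [0.002, -0.013, -1.0]]
contact_force: [-19.4, 3.5, 28.5]
gripper_width: 0.0176
grasp_force: 30.0
time_s: 15.08
position: [0.5296, -0.1108, 0.0665]
tcp_rot: [[0.165, 0.986, -0.01], [0.986, -0.165, 0.003], [0.002, -0.01, -1.0]]
contact_force: [-12.8, 2.9, 18.8]
gripper_width: 0.0176
grasp_force: 30.0
time_s: 15.7
position: [0.5504, -0.1143, 0.0664]
tcp_rot: [[0.164, 0.986, -0.005], [0.986, -0.164, 0.002], [0.001, -0.005, -1.0]]
contact_force: [-7.7, 0.5, 10.8]
gripper_width: 0.0175
grasp_force: 30.0
```

```bash
python3 -m handwheel '[[[0,0.12,-0.01,0],[0,0.12,-0.01,0],[0,0.12,0,0],[0,0.12,0,0],[0,0.12,0,0]]]'
python3 -m handwheel '[[[0,0.12,0,0],[0,0.12,0,0],[0,0.12,0,0],[0,0.12,0,0],[0,0.12,0,0]]]'
python3 - <<'E'
from h import *
s=bot.get_state();print(s['position'],s['contact_force'],s['torque'])
p=np.array(s['position'])[:2]*1000;a=np.radians(-9.3);d=p-[528.7,-110.7];print("gate xy",d@[np.cos(a),np.sin(a)],d@[-np.sin(a),np.cos(a)])
E
```

```text
time_s: 16.32
position: [0.5656, -0.1167, 0.0665]
tcp_rot: [[0.164, 0.986, -0.005], [0.986, -0.164, 0.001], [0.0, -0.005, -1.0]]
contact_force: [-5.7, 0.6, 5.4]
gripper_width: 0.018
grasp_force: 30.0
time_s: 16.95
position: [0.5806, -0.1192, 0.0665]
tcp_rot: [[0.164, 0.986, -0.004], [0.986, -0.164, 0.001], [0.0, -0.004, -1.0]]
contact_force: [-4.6, 1.6, 3.8]
gripper_width: 0.0175
grasp_force: 30.0
[ 0.58058051 -0.11915068  0.06647744] [-4.57127486  1.58685525  3.75280923] [ 0.36039661  1.02704859 -0.00734459]
gate xy 52.56423938059006 0.04448627765649206
```

```bash
python3 -m handwheel '[[[0,0.1,0,0],[0,0.1,0,0],[0,0.1,0,0],[0,0.1,0,0]]]'
python3 -m handwheel '[[[0,0.05,0,0],[0,0.05,0,0],[0,0.05,0,0],[0,0.05,0,0]]]'
```

```text
time_s: 17.45
position: [0.5922, -0.1209, 0.0664]
tcp_rot: [[0.164, 0.987, -0.001], [0.987, -0.164, 0.0], [-0.0, -0.001, -1.0]]
contact_force: [-2.1, 0.4, -4.2]
gripper_width: 0.0176
grasp_force: 30.0
time_s: 17.95
position: [0.5975, -0.1219, 0.0668]
tcp_rot: [[0.164, 0.986, -0.0], [0.986, -0.164, -0.0], [-0.0, -0.0, -1.0]]
contact_force: [0.1, -0.8, -6.4]
gripper_width: 0.0181
grasp_force: 30.0
```

```bash
python3 -m handwheel '[[[0,0.04,0.015,0],[0,0.04,0,0],[0,0.04,0,0],[0,0.04,0,0]]]'
python3 -m handwheel '[[[0,0.04,0,0],[0,0.04,0,0],[0,0.04,0,0],[0,0.04,0,0]]]'
```

```text
time_s: 18.45
position: [0.6014, -0.1226, 0.0665]
tcp_rot: [[0.164, 0.986, 0.0], [0.986, -0.164, -0.0], [-0.0, 0.0, -1.0]]
contact_force: [0.8, 0.6, -5.9]
gripper_width: 0.0173
grasp_force: 30.0
time_s: 18.95
position: [0.6054, -0.1232, 0.0666]
tcp_rot: [[0.164, 0.986, 0.0], [0.986, -0.164, 0.0], [0.0, 0.0, -1.0]]
contact_force: [-0.8, 0.1, -6.2]
gripper_width: 0.0175
grasp_force: 30.0
```

Gate x is about 77.5. I'll keep feeling forward at 1 mm per row.

```bash
python3 -m handwheel '[[[0,0.04,0.01,0],[0,0.04,0,0],[0,0.04,0,0],[0,0.04,0,0]]]'
python3 -m handwheel '[[[0,0.04,0,0],[0,0.04,0,0],[0,0.04,0,0]]]'
```

```text
time_s: 19.45
position: [0.6092, -0.1239, 0.0665]
tcp_rot: [[0.164, 0.986, -0.0], [0.986, -0.164, 0.0], [0.0, -0.0, -1.0]]
contact_force: [-2.7, 0.4, -2.0]
gripper_width: 0.0177
grasp_force: 30.0
time_s: 19.82
position: [0.6122, -0.1244, 0.0664]
tcp_rot: [[0.164, 0.986, -0.0], [0.986, -0.164, 0.0], [0.0, -0.0, -1.0]]
contact_force: [-2.9, 0.6, 1.6]
gripper_width: 0.018
grasp_force: 30.0
```

Run:
```python
from h import *
W=np.load("wrist.npz");T=np.load("top.npz")
im=T['im'];c=bot.camera_model("top")
h=cv2.cvtColor(im,cv2.COLOR_BGR2HSV).astype(int);m=(h[...,0]>8)&(h[...,0]<20)&(h[...,1]>110)&(h[...,2]>50)
v,u=np.nonzero(m[200:225,355:380]);v+=200;u+=355
a=np.radians(-9.3);P=np.array([onz(c,x,y,.0425) for x,y in zip(u,v)])[:,:2]*1000-[528.7,-110.7]
g=P@[np.cos(a),np.sin(a)];print("orange gate x",g.min(),g.max())
```

```text
orange gate x 117.53277128418861 137.34540566454513
```

```bash
python3 -m handwheel '[[[0,0.03,0,0],[0,0.03,0,0],[0,0.03,0,0]]]'
python3 -m handwheel '[[[0,0.03,0,0],[0,0.03,0,0]]]'
```

```text
time_s: 20.2
position: [0.6144, -0.1248, 0.0665]
tcp_rot: [[0.164, 0.986, -0.0], [0.986, -0.164, 0.0], [0.0, -0.0, -1.0]]
contact_force: [-4.9, 0.6, 3.0]
gripper_width: 0.0175
grasp_force: 30.0
time_s: 20.45
position: [0.6146, -0.1248, 0.0664]
tcp_rot: [[0.164, 0.986, -0.003], [0.986, -0.164, 0.001], [0.0, -0.003, -1.0]]
contact_force: [-8.6, 1.8, 9.9]
gripper_width: 0.0174
grasp_force: 30.0
```

```bash
python3 -m handwheel '[[[0,0.03,0,0],[0,0,0,0],[0,0,0,0]]]'
python3 - <<'E'
from h import *
for n in("top","wrist"):
    im,D=save(n)
    cv2.imwrite("pics/in_%s.png"%n, cv2.resize(im[190:310,320:400],None,fx=5,fy=5,interpolation=2) if n=="top" else im)
s=bot.get_state();print(s['position'],s['contact_force'])
E
```

```text
time_s: 20.82
position: [0.6147, -0.1249, 0.0665]
tcp_rot: [[0.164, 0.986, -0.004], [0.986, -0.164, 0.001], [0.001, -0.004, -1.0]]
contact_force: [-9.8, 2.3, 9.7]
gripper_width: 0.0182
grasp_force: 30.0
[ 0.61467511 -0.12482136  0.06644463] [-10.63440261   2.07133612  10.07995217]
```

View pics/in_wrist.png

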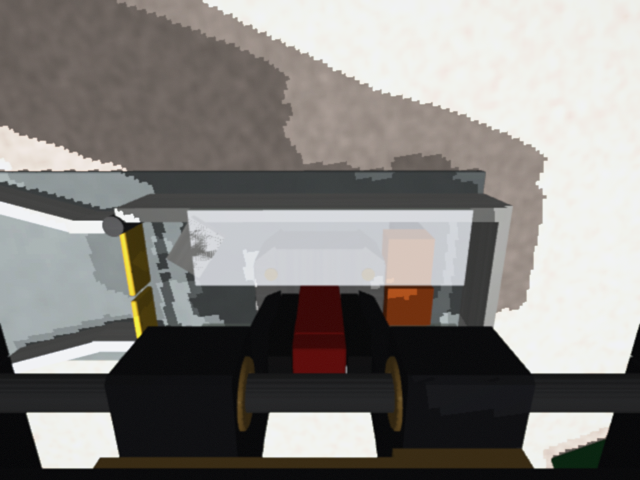

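The wrist view shows the flaps shut, as a straight yellow line at about (135,280). The carrier's front edge (≈383) is against the orange backstop (≈385), so I can release it.

```bash
python3 -m handwheel '[[[0,0,0,0],[0,0,0,0],[0,0,0,0],[0,0,0,0]]]' 0.3
python3 -m handwheel '[[[0,0,-0.4,0],[0,0,-0.8,0],[0,0,-1,0],[0,0,-1,0],[0,0,-1,0],[0,0,-1,0],[-1,0,-1,0],[-1,0,-1,0],[-1,0,0,0],[-1,0,0,0],[0,0,0,0],[0,0,0,0]]]'
python3 - <<'E'
from h import *
im,D=save("wrist");cv2.imwrite("pics/out_wrist.png",im)
E
```

```text
time_s: 21.42
position: [0.617, -0.1251, 0.0663]
tcp_rot: [[0.164, 0.987, 0.001], [0.987, -0.164, -0.0], [-0.0, 0.001, -1.0]]
contact_force: [0.6, -0.4, -0.8]
gripper_width: 0.0308
grasp_force: 0.0
time_s: 22.92
position: [0.6007, -0.2224, 0.2469]
tcp_rot: [[0.163, 0.987, 0.001], [0.987, -0.163, 0.001], [0.001, 0.001, -1.0]]
contact_force: [0.5, 1.3, -1.7]
gripper_width: 0.0311
grasp_force: 0.0
```

View pics/out_wrist.png

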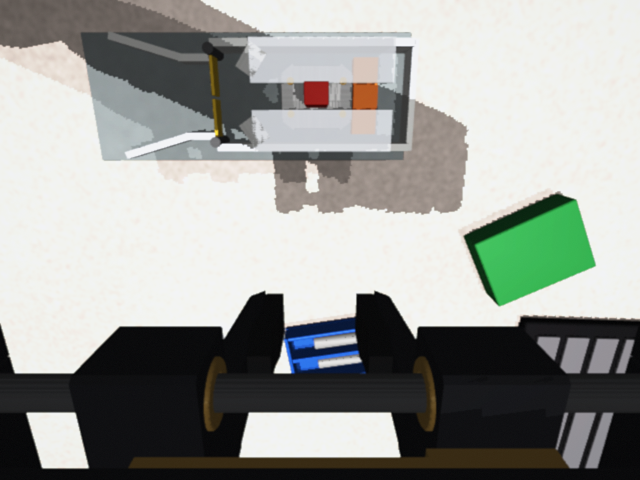

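The carrier's post is at (316,93), the orange stop at (365,96) and the flaps are shut at x≈215. I'll check the gap at the backstop closely.

Run:
```python
from h import *
W=np.load("wrist.npz");im=W['im'];c=bot.camera_model("wrist")
v,u=np.mgrid[75:112,295:340];px=im[75:112,295:340].reshape(-1,3).astype(int);m=(px[:,2]>2.5*px[:,1])&(px[:,2]>60)
P=np.array([dep(c,x,y,W['D'][y,x]) for x,y in zip(u.ravel()[m],v.ravel()[m])]);t=P[P[:,2]>np.percentile(P[:,2],90)-.005]
print("post",cv2.minAreaRect((t[:,:2]*1000).astype(np.float32)),np.median(t[:,2]))
cv2.imwrite("pics/z.png",cv2.resize(im[50:145,270:400],None,fx=6,fy=6,interpolation=cv2.INTER_CUBIC))
```

```text
post ((612.7811889648438, -130.86087036132812), (26.776803970336914, 16.56434440612793), 80.54949951171875) 0.08601569918944538
```

View pics/z.png

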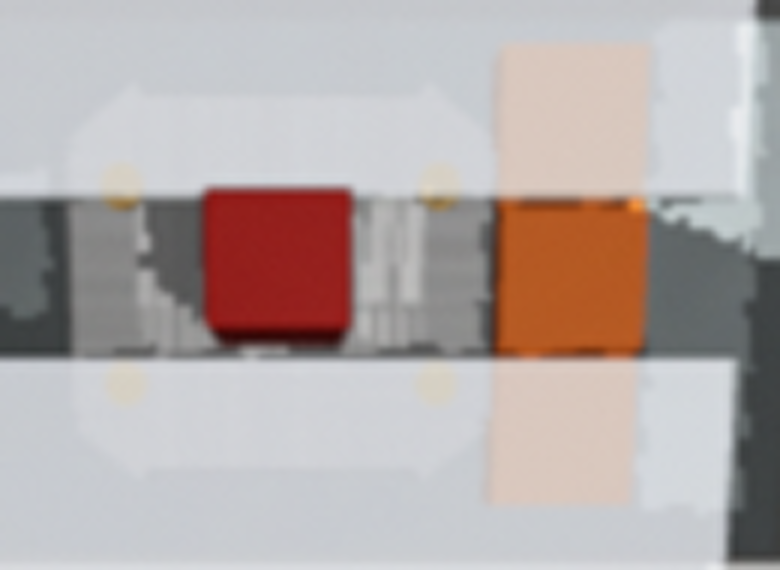

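Run:
```python
from h import *
c=bot.camera_model("wrist");a=np.radians(-9.3)
for n,x,y,z in(("post",278,259,.087),("blockrear",72,275,.035),("blockfront",489,275,.035),("orangeface",497,275,.0425),("orange back",646,275,.0425),("flapmid",None,None,.035)):
    u,v=(215.5,95) if x is None else (270+x/6,50+y/6)
    p=onz(c,u,v,z)[:2]*1000-[528.7,-110.7];print(n,p@[np.cos(a),np.sin(a)],p@[-np.sin(a),np.cos(a)])
```

```text
post 86.87121464709473 -0.42542864109066075
blockrear 57.72748274154547 0.9841323904394916
blockfront 116.07171975937872 0.9908727244581881
orangeface 116.55828934441118 0.5323120333641873
orange back 136.95028835813918 0.5346678596065904
flapmid 1.9826217149322711 1.6307530405686177
```

```bash
python3 -c "
from workcell import bot
print(bot.close_job())"
```

```text
the job is handed in; nothing more can be done
None
```

The red carrier is pressed home against the backstop with the flaps shut behind it, and I handed the job in after about 23 s. The last wrist view puts it flush to within about 0.5 mm. The highest sideways wrist force I read was about 19.7 N, at the flaps, only just under your 20 N limit and read only at the end of each move. The final press was about 11 N.

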